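# Hang a dental cast at the camera and hold its focus lever at three clicks

## Task

Hook the cast carrier over the left part of the steel rail, slide it along the rail, without lifting it off again, until it hangs midway between the two red rings, and let go of it. Then take the inspection camera's orange focus knob, advance the spring-loaded lever exactly three clicks from its rest, never as far as a fourth, and finish while holding the knob still there, as the lever springs back if released. Leave the other things on the bench where they are.

Things in the scene. Friction and masses are not known exactly. Their poses are not given: they have to be found in the camera images.
- carrier: Loose bent-aluminium hanger, about 0.2 kg, standing upright. Origin: underside of its tray, straight below the hook; z up. Tray x -26 to +34, y -30 to +30, 6 mm thick, with a plaster dental cast reaching z = 28 mm. Stem: x -16 to -12 mm, 40 mm wide along y, up to the hook. Blue grip tab on top. It starts with its +x pointing away from the robot, within 30 degrees.
- carrier_hook (a point): On the carrier: middle of the underside of the hook's roof, 150 mm above the carrier's origin; it rests on top of the rail when hung. Roof 5 mm thick, x -16 to +16 mm, 40 mm wide along y. Between stem and lip the hook is open downward, a gap 24 mm wide (x -12 to +12).
- carrier_lip (a point): On the carrier: bottom edge of the lip that hangs from the roof's +x edge (4 mm thick, x 12 to 16), 128 mm above the carrier's origin. Below it, from z = 28 to 128 mm, the carrier is open to +x: the rail goes in here as the carrier moves to its own +x (away from the robot) with the lip above the rail; then the carrier is lowered.
- carrier_tab (a point): On the carrier: the point to grip, in the blue tab, 178 mm above the carrier's origin. The tab is 14 mm thick along the carrier's x, 24 mm wide along its y, and reaches from 155 to 197 mm above the origin.
- rail: Fixed bent steel rail, bar 10 mm in diameter. Origin on the bench. The horizontal bar runs along the rail's y (towards the robot's left) at x = 0, axis 200 mm above the bench, from y = -100 to +260 mm; at both ends it bends 75 mm to +x (away from the robot), then down to a foot 60 mm across. Left part: y 140 to 250 mm. Turned by up to 7 degrees.
- mark: Two thin red rings painted round the rail bar, 58 mm apart between inner edges; only visual, the hook passes them freely. Origin midway between them on the bar's axis, axes as the rail's; somewhere from -20 to +50 mm along the rail's y. The carrier's 40 mm wide hook belongs centred between the rings.
- cam: Fixed inspection camera beyond the rail's right end: white housing 100 x 150 mm, top 128 mm above the bench, lens towards its +y (towards the rail). Origin on the bench under its middle. Its axes are those of the rail within 9 degrees. The lens creeps out 3.2 mm per click.
- cam_pivot (a point): On the vertical pivot axis of the focus lever, on top of the camera, 136 mm above the bench (underside of the lever arm; the arm is 8 mm thick). At rest the arm points from the pivot to the camera's -x (towards the robot), turned 0.45 rad towards its -y.
- knob: Orange upright round pin, 16 mm in diameter, on the lever's end 80 mm from the pivot axis. Its foot (origin) is 136 mm and its top 188 mm above the bench. Pinch it from above.
- knob_grip (a point): On the pin's axis 168 mm above the bench, where to pinch or push it. Advancing moves it clockwise about the pivot (towards the rail), 16 mm of arc per click. Resistance averages about 4 N and swings by +-2.5 N once per click; a sharp fall is a click (pinched hard, the pin turning between the pads adds about 2 N). A spring always drives it back; no notch holds it.
- lever (a joint): Focus lever angle, rad: 0 at the rest stop, growing clockwise from above as it advances; end stop at 1.0. Notches at 0.2, 0.4, 0.6, 0.8. Resistance is greatest 0.05 past each notch, then falls to its least 0.15 past it: the clicks are felt at 0.1, 0.3, 0.5, 0.7. After three clicks it belongs in the notch at 0.6. Spring-returned to 0 when released.
- bowl: Bystander, leave alone: green rubber mixing bowl, 100 mm across, 45 mm high.
- jar: Bystander, leave alone: amber jar, 52 mm across, 65 mm high, with white cap.
- cast: Bystander, leave alone: terracotta block 60 x 62 x 18 mm with a plaster dental cast on it.
- resin: Bystander, leave alone: white bottle, 56 mm across, 130 mm high.
- potx: Bystander, leave alone: black cup, 68 mm across, 60 mm high.
Not all that is in view belongs to the job. What is shaped like the cam but green or pink is not meant.

How it is judged:
On the way, in this order (a step that is already met when the one before it is completed fails the run):
1. the carrier is hooked over the rail's left part, at least 60 mm left of the mark (x of carrier_hook in the frame of mark between -0.013 and 0.013 m and z of carrier_hook in the frame of mark between 0 and 0.01 m and angle between carrier's own z axis and vertical below 0.2 rad and y of carrier_hook in the frame of mark above 0.06 m), for 0.2 s.
2. the carrier hangs on the rail at the mark, let go (x of carrier_hook in the frame of mark between -0.013 and 0.013 m and z of carrier_hook in the frame of mark between 0 and 0.01 m and angle between carrier's own z axis and vertical below 0.2 rad and y of carrier_hook in the frame of mark between -0.01 and 0.01 m and contact force between carrier and rail above 0.5 N and contact force between the fingers and carrier below 0.1 N and linear speed of carrier below 0.05 m/s), for 0.2 s.
3. the lever is held at the third click (value of joint lever between 0.53 and 0.67 rad and velocity of joint lever between -0.1 and 0.1 rad/s and contact force between the fingers and knob above 1 N), for 0.3 s.
At the end, for the whole second after the job is handed in: The carrier hangs free on the rail, not held, upright within 0.2 rad, its hook within 10 mm of the middle of the mark along the rail; the lever stands at the third click (0.53 to 0.67 rad), still, with the fingers pressing on the orange knob with more than 1 N (all of step 2 and all of step 3); the arm keeps its last pose, push and grip.
It fails at once if the lever went to the fourth click (value of joint lever above 0.72 rad).
It fails at once if the carrier was lifted over the stretch of rail just left of the mark instead of being slid along it (y of carrier_hook in the frame of mark between 0.015 and 0.05 m and x of carrier_hook in the frame of mark between -0.03 and 0.03 m and z of carrier_hook in the frame of mark between 0.027 and 0.07 m).
It fails at once if the carrier was tipped over (angle between carrier's own z axis and vertical above 0.7 rad).
It fails at once if another thing on the bench was moved by more than 20 mm (distance of any of bowl, jar, cast, resin, potx from where it was at the start of the episode above 0.02 m).
It also fails if it takes over 64 s, if anything falls off the work surface, if the arm or the gripper's body presses on something with over 40 N, if the wrist force passes 120 N, or if a joint passes its speed limit or range.

## Robot

A 7-joint arm with a two-finger parallel gripper is mounted at the origin on the work surface. World frame = base frame: x ahead of the robot, y to its left, z up, the work surface at z = 0. Lengths are in m, angles in rad, forces in N, time in s.
With the tool pointing down it reaches from about 0.425 to 0.875 m from the base axis. Payload 8.4 kg.
Tool frame: the origin (TCP) lies midway between the tips of the shut fingers; the grasp point (between the pads) lies 19 mm behind it; z points along the fingers, y is the direction in which the jaws open and shut (so a half turn about z gives the same grasp; the last joint's range is limited). The gripper opens to 85 mm and grips with 20 to 120 N. Pads are 22 mm wide; open, the fingers measure 114 mm over their backs; the gripper's body (76 mm by 85 mm) begins 54 mm behind the grasp point. The pads swing forward as they close: fully open they stand 13 mm farther back than shut.
Start: joints at [-1.2, 0.333, 0.04, 1.465, -0.013, 1.343, -0.059], TCP at [0.294, 0.58, 0.231] pointing down, gripper open.
Joint ranges: [-2.58, 2.58], [-0.38, 2.09], [-1.3, 1.39], [0.25, 2.4], [-1.5, 4.64], [0.08, 2.09], [-2.65, 2.65]. Speed limits (rad/s): [2.22, 2.22, 2.79, 2.79, 3.14, 3.14, 3.14].

## Interface

Orientations are given as a unit quaternion [w, x, y, z].
In Python, from workcell import state, read_camera, sign_off, search_frame gives the robot as it stands.
- The arm moves only by the tool apply_moves, never from a script. Its argument "steps" is a list of rows, each a list of 2 entries, a list of its own where there are three numbers: the shift along the tool's x, y, z normalised to -1 to 1, where 1 is 0.2 m, then the turn, a rotation vector about the tool's x, y, z normalised to -1 to 1, where 1 is 90 degrees. A call has exactly 10 rows; each row is the pose to reach, as a shift and turn from the pose commanded when the call began, along the tool's axes at that moment; what a row does not reach only later rows make up. A row lasts 1/8 s, in which the tool goes at most 62.5 mm and 10.7 degrees, less where a joint would pass 70% of its speed; a pose out of reach is approached as far as the arm can. A call with a number of a shift or a turn outside -1 to 1 is refused whole. A call with a gripper value outside its range is refused whole. "hand" is the opening in per cent of the stroke, from 0 (shut) to 100 (fully open), set as the call begins (left out, the last holds). The fingers move at their own pace and stop on an object; the grip force is fixed at half the most. Time passes only in rows, so rows that repeat a pose let the fingers close, or fill a call up. It gives the time, the measured TCP pose, the force and the opening at its end, in the units of the state.
- state(): the state, without advancing time (a new reading comes with each control period).
- read_camera(name): name is "scene" or "top"; returns a dict with "pixels" (400x640x3 uint8, red, green, blue), "z_map" (400x640 float32, m along the optical axis (not along the pixel's ray), 0 where there is no reading), "camera_matrix" (3x3 intrinsics, pixels), "D" ([k1, k2, p1, p2, k3] as OpenCV has them; the pictures are not rectified), "extrinsics" (4x4, takes a point from camera to world coordinates). Camera axes: x right, y down, z forward; pixel columns grow to the right and rows downward; lengths in m; the calibration is good to about 2 mm. A picture is of the moment at which its call begins.
- sign_off(): hands the job in, once; it reports no verdict.
Trained networks look in a picture, given as the dict that the camera call returned (one of the last four; its "shot" number tells which), for a name from the list of things; names that differ only in an ending like _2 or _b are one class to them, and where a whole thing is asked for, a point or a joint stands for the part that bears it (a point fixed in the world has none). Each returns a list of dicts, best first, with "score" (0 to 1); they miss things now and then, are a little off and sometimes report something else, mostly with a low value. They report only what shows in the picture. A call takes as long as a camera call. They do not tell look-alikes from the thing itself.
- search_frame(picture, thing): "box" ([centre column, centre row, width, height] in pixels, round what is visible of it).
The state is a dict: "t": time; "joints": joint angles; "joint_velocities": joint speeds; "joint_torque": joint torques, N m; "position": TCP position; "ee_rot": TCP orientation; "wrist_force": force on the tool from outside, world axes, zero at the start; "moment": the same for the moment, N m; "gripper_width": finger opening in m.
Only numpy, scipy, OpenCV 4.12 (cv2) and the standard library are available. Lean on these libraries where they do the work, as an engineer would, in place of code of your own. Each camera call takes 0.05 s, during which the arm holds its last target.

## Working session

There is one attempt and no reset: what is moved stays moved. The work goes in short steps, Python scripts to look and compute and a tool call to move; the robot and the scene stay as the last step left them, time stands still between calls to the robot, and variables do not carry over. Pictures are saved under pics/ and viewed, and the job is handed in when it is done.

Besides the shell and the picture viewer there is one more tool, called as name([rows], argument=value, ...), one row to a line, values as JSON. apply_moves: Moves the arm, as the interface text tells. Its arguments: {"type":"object","properties":{"steps":{"type":"array","items":{"type":"array"}},"hand":{"type":"number"}},"required":["steps"]}

```bash
ls; mkdir -p pics; cat > h.py <<'E'
import numpy as np, cv2
from workcell import state, read_camera, sign_off, search_frame
def save(im,name): cv2.imwrite('pics/'+name, im[:,:,::-1])
def cloud(p):
    z=p['z_map']; h,w=z.shape
    u,v=np.meshgrid(np.arange(w),np.arange(h))
    pts=np.stack([u,v],-1).reshape(-1,1,2).astype(np.float64)
    n=cv2.undistortPoints(pts,np.array(p['camera_matrix']),np.array(p['D'])).reshape(h,w,2)
    P=np.concatenate([n*z[...,None],z[...,None]],-1)
    T=np.array(p['extrinsics']); W=P@T[:3,:3].T+T[:3,3]
    W[z<=0]=np.nan
    return W
E
python3 - <<'E'
from h import *
import pickle
print(state())
for n in ['scene','top']:
    p=read_camera(n); save(p['pixels'],n+'0.png'); pickle.dump(p,open(n+'0.pkl','wb'))
    for t in ['carrier','rail','mark','cam','knob','carrier_tab','resin','bowl','jar','cast','potx']:
        try: print(n,t,[(np.round(d['box']).tolist(),round(d['score'],2)) for d in search_frame(p,t)])
        except Exception as e: print(n,t,e)
print(state()['t'])
E
```

```text
pics
{'t': 0.0, 'joints': array([-1.20021143,  0.333949  ,  0.03988526,  1.46631082, -0.01340413,
        1.34330308, -0.05845382]), 'joint_velocities': array([-0.00145611, -0.00101745,  0.0013276 , -0.00128962,  0.00023741,
       -0.00067817, -0.00029363]), 'joint_torque': array([-1.03536051e-03, -6.58533239e+01,  1.36471041e+00, -4.05579543e+01,
        1.67452631e-02,  1.20204035e-02, -4.53033681e-05]), 'position': array([0.29406753, 0.5791411 , 0.23037746]), 'ee_rot': array([-1.41283231e-04,  2.32730201e-01,  9.72540965e-01, -8.40250334e-04]), 'wrist_force': array([-0.01825863, -0.7846481 , -0.73278202]), 'moment': array([0.03568204, 0.02862969, 0.00036025]), 'gripper_width': 0.0853492133030771}
scene carrier [([344.0, 241.0, 27.0, 51.0], 0.79)]
scene rail [([266.0, 244.0, 77.0, 131.0], 0.84)]
scene mark [([232.0, 155.0, 18.0, 26.0], 0.71), ([239.0, 149.0, 6.0, 6.0], 0.6), ([338.0, 333.0, 20.0, 42.0], 0.31), ([286.0, 187.0, 23.0, 16.0], 0.18)]
scene cam [([261.0, 139.0, 48.0, 61.0], 0.73), ([232.0, 178.0, 45.0, 66.0], 0.65), ([324.0, 140.0, 37.0, 61.0], 0.56), ([344.0, 244.0, 25
[... 642 characters left out ...]
133.0, 116.0, 29.0], 0.84), ([270.0, 202.0, 21.0, 17.0], 0.36), ([355.0, 196.0, 26.0, 24.0], 0.31)]
top mark [([388.0, 204.0, 19.0, 19.0], 0.63)]
top cam [([417.0, 274.0, 59.0, 46.0], 0.87), ([459.0, 206.0, 67.0, 44.0], 0.81), ([406.0, 150.0, 54.0, 45.0], 0.68)]
top knob [([421.0, 151.0, 23.0, 28.0], 0.42), ([484.0, 220.0, 8.0, 8.0], 0.38)]
top carrier_tab [([268.0, 204.0, 23.0, 11.0], 0.59)]
top resin [([205.0, 154.0, 22.0, 16.0], 0.72)]
top bowl [([354.0, 198.0, 26.0, 26.0], 0.9), ([406.0, 151.0, 56.0, 45.0], 0.68)]
top jar [([316.0, 191.0, 18.0, 17.0], 0.57), ([270.0, 206.0, 18.0, 16.0], 0.41)]
top cast [([387.0, 205.0, 18.0, 17.0], 0.56)]
top potx [([205.0, 194.0, 19.0, 18.0], 0.88)]
1.2
```

```bash
python3 - <<'E'
import pickle,cv2
from h import save
s=pickle.load(open('scene0.pkl','rb')); t=pickle.load(open('top0.pkl','rb'))
save(cv2.resize(s['pixels'][80:380,180:430],None,fx=2,fy=2,interpolation=cv2.INTER_CUBIC),'s0c.png')
save(cv2.resize(t['pixels'][100:310,180:510],None,fx=2.4,fy=2.4,interpolation=cv2.INTER_CUBIC),'t0c.png')
E
```

```text
(no output)
```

View pics/s0c.png

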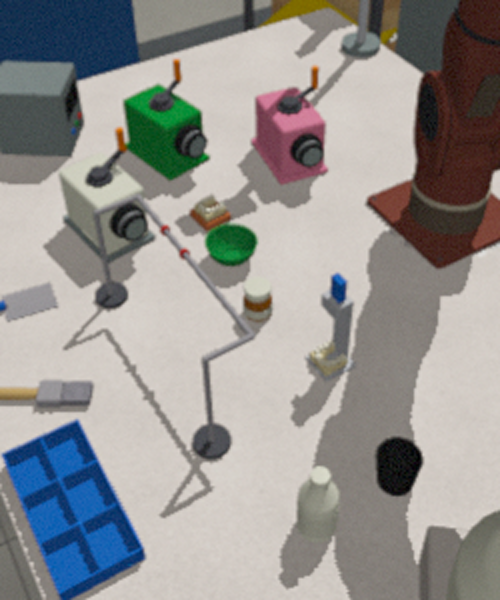

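View pics/t0c.png

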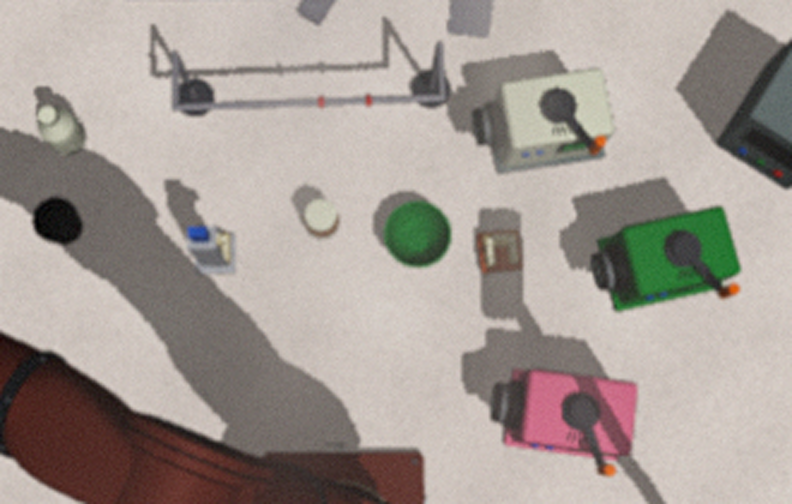

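```bash
python3 - <<'E'
import pickle,cv2,numpy as np
from h import *
D={}
for n in ['scene','top']:
    p=pickle.load(open(n+'0.pkl','rb')); W=cloud(p); im=p['pixels'].astype(int); hsv=cv2.cvtColor(p['pixels'],cv2.COLOR_RGB2HSV)
    H,S,V=[hsv[...,i].astype(int) for i in range(3)]
    z=W[...,2]; x=W[...,0];y=W[...,1]
    print(n,'cam pos',np.round(np.array(p['extrinsics'])[:3,3],3))
    # blue tab
    m=(H>100)&(H<125)&(S>150)&(z>0.13)&(z<0.22)
    print('tab',m.sum(),np.round(np.nanmedian(W[m],0),4),np.round(np.nanmin(W[m],0),3),np.round(np.nanmax(W[m],0),3))
    m=((H<8)|(H>172))&(S>110)&(z>0.17)&(z<0.23)
    vv,uu=np.where(m); 
    for a,b in zip(vv,uu): 
        if 0.5<x[a,b]: print('red',b,a,np.round(W[a,b],4))
    m=(H>=5)&(H<22)&(S>170)&(V>130)&(z>0.13)&(z<0.21)
    nn,l,st,c=cv2.connectedComponentsWithStats(m.astype(np.uint8))
    for i in range(1,nn): 
        if st[i,4]>3: print('orange',c[i].round(1),st[i,4],np.round(np.nanmedian(W[l==i],0),4),np.round(np.nanmax(W[l==i],0),3))
    m=(S<70)&(z>0.185)&(z<0.215)&(x>0.45)&(x<0.9)
    Q=W[m]; print('rail pts',len(Q))
    D[n]=W
    np.save(n+'W.npy',W)
    # carrier tray/cluster
    T=np.nanmedian(W[(H>100)&(H<125)&(S>150)&(z>0.13)&(z<0.22)],0)
    m=(np.hypot(x-T[0],y-T[1])<0.07)&(z>0.003)
    for lo,hi in [(0.003,0.012),(.012,.04),(.04,.14),(.14,.157),(.157,.21)]:
        k=m&(z>lo)&(z<hi); 
        if k.sum(): print('car',lo,k.sum(),np.round(np.nanmean(W[k],0),4),np.round(np.nanmin(W[k],0),3),np.round(np.nanmax(W[k],0),3))
E
```

```text
scene cam pos [0.937 0.873 1.075]
tab 85 [0.4038 0.2012 0.1787] [-0.644  0.185  0.148] [0.413 0.507 0.219]
red 261 193 [ 0.5816 -0.0396  0.2058]
red 262 193 [ 0.5813 -0.032   0.2116]
red 263 193 [ 0.5763 -0.036   0.2062]
red 261 194 [ 0.5844 -0.0336  0.2075]
red 262 194 [ 0.5799 -0.0363  0.2033]
red 261 195 [ 0.5836 -0.0364  0.2007]
red 270 205 [0.583  0.0273 0.2086]
red 271 205 [0.58   0.0281 0.2078]
red 272 205 [0.577  0.0288 0.2069]
red 273 205 [0.5731 0.0273 0.2037]
red 270 206 [0.5835 0.0279 0.2051]
red 271 206 [0.5816 0.0311 0.2068]
red 270 207 [0.5846 0.0296 0.2027]
orange [268.1 114.5] 15 [ 0.3272 -0.512   0.1672] [ 0.33  -0.502  0.19 ]
orange [337.5 114.5] 4 [ 0.092  -0.3367  0.1846] [ 0.096 -0.335  0.189]
orange [336.8 120. ] 8 [ 0.0935 -0.3393  0.1557] [ 0.095 -0.335  0.172]
orange [239.8 148.9] 24 [ 0.5272 -0.3443  0.1703] [ 0.532 -0.34   0.191]
rail pts 3068
car 0.003 210 [0.409  0.2037 0.0054] [0.336 0.135 0.003] [0.471 0.267 0.012]
car 0.012 201 [0.4114 0.1941 0.024 ] [0.386 0.168 0.012] [0.436 0.217 0.039]
car 0.04 172 [0.3934 0.1951 0.0907] [0.385 0.169 0.04 ] [0.42 
[... 518 characters left out ...]
41   0.21  ]
red 333 143 [ 0.5728 -0.0377  0.2108]
red 427 159 [ 0.5248 -0.3416  0.1863]
orange [429.6 158.6] 14 [ 0.5259 -0.3489  0.1902] [ 0.531 -0.345  0.199]
orange [485.2 220. ] 10 [ 0.3246 -0.5172  0.1874] [ 0.328 -0.514  0.194]
orange [433.4 295.4] 13 [ 0.0925 -0.342   0.1904] [ 0.096 -0.339  0.196]
rail pts 1415
car 0.003 304 [0.3914 0.1835 0.0057] [0.332 0.119 0.003] [0.47  0.252 0.012]
car 0.012 78 [0.4082 0.1793 0.0246] [0.363 0.165 0.012] [0.435 0.246 0.037]
car 0.04 67 [0.3869 0.1892 0.0916] [0.384 0.17  0.041] [0.416 0.21  0.138]
car 0.14 48 [0.3952 0.1895 0.1528] [0.385 0.172 0.145] [0.418 0.211 0.157]
car 0.157 85 [0.3998 0.1882 0.1789] [0.387 0.171 0.157] [0.418 0.211 0.206]
```

```bash
cat > fit.py <<'E'
from h import *
from scipy.optimize import least_squares
def sdbox(P,lo,hi):
    c=(np.array(lo)+hi)/2; h=(np.array(hi)-lo)/2
    q=np.abs(P-c)-h
    return np.linalg.norm(np.maximum(q,0),axis=1)+np.minimum(q.max(1),0)
B=[([-.026,-.03,0],[.034,.03,.006]),([-.016,-.02,0],[-.012,.02,.155]),([-.016,-.02,.150],[.016,.02,.155]),([.012,-.02,.128],[.016,.02,.155]),([-.007,-.012,.155],[.007,.012,.197])]
def car_res(p,P,z0=0):
    c,s=np.cos(p[2]),np.sin(p[2])
    d=P-np.array([p[0],p[1],z0 if len(p)<4 else p[3]])
    L=np.stack([c*d[:,0]+s*d[:,1],-s*d[:,0]+c*d[:,1],d[:,2]],1)
    return np.min([np.abs(sdbox(L,np.array(a),np.array(b))) for a,b in B],0)
def fitcar(W,guess,zlo=0.04,dz=0,free=False):
    P=W.reshape(-1,3); P=P[np.isfinite(P).all(1)]
    m=(np.hypot(P[:,0]-guess[0],P[:,1]-guess[1])<0.04)&(P[:,2]>zlo+dz)&(P[:,2]<.21+dz)
    P=P[m]; best=None
    for y in np.radians([-30,-20,-10,0,10,20,30]):
        r=least_squares(lambda p:car_res(p,P,dz),[guess[0],guess[1],y]+([dz] if free else []),loss='soft_l1',f_scale=.003)
        if best is None or r.cost<best.cost: best=r
    return best,len(P)
E
python3 - <<'E'
from fit import *
import pickle
Ws=np.load('sceneW.npy');Wt=np.load('topW.npy')
for n,W in [('s',Ws),('t',Wt),('st',np.concatenate([Ws.reshape(-1,3),Wt.reshape(-1,3)]))]:
    b,k=fitcar(W,(0.402,.193)); print('car',n,k,b.x[:2].round(4),np.degrees(b.x[2]).round(1),b.cost)
for n,W in [('s',Ws),('t',Wt)]:
    P=W.reshape(-1,3);P=P[np.isfinite(P).all(1)]
    m=(P[:,2]>.188)&(P[:,2]<.215)&(abs(P[:,0]-.58)<.03)&(P[:,1]>-.12)&(P[:,1]<.24)&((P[:,1]<.175))
    Q=P[m]
    r=least_squares(lambda p:np.hypot(Q[:,0]-p[0]-p[1]*Q[:,1],Q[:,2]-p[2])-.005,[.58,0,.2],loss='soft_l1',f_scale=.002)
    print('rail',n,m.sum(),r.x, 'yaw deg',np.degrees(np.arctan(-r.x[1])))
    Q=P[(P[:,2]>.19)&(P[:,2]<.215)&(abs(P[:,0]-.58)<.12)&(P[:,1]>-.2)&(P[:,1]<.35)]
    print(Q.min(0).round(3),Q.max(0).round(3))
    # knob
    m=(np.hypot(P[:,0]-.527,P[:,1]+.347)<.02)&(P[:,2]>.150)&(P[:,2]<.186)
    Q=P[m]
    r=least_squares(lambda p:np.hypot(Q[:,0]-p[0],Q[:,1]-p[1])-.008,[.527,-.347],loss='soft_l1',f_scale=.002)
    print('knob',n,m.sum(),r.x)
    m=(np.hypot(P[:,0]-.527,P[:,1]+.347)<.02)&(P[:,2]>.185)&(P[:,2]<.197); print(' top',m.sum(),P[m].mean(0))
    # above housing
    m=(np.hypot(P[:,0]-.58,P[:,1]+.31)<.1)&(P[:,2]>.131)&(P[:,2]<.15)
    Q=P[m]; print('disc/arm',m.sum(),Q.mean(0),Q.min(0),Q.max(0))
    m=(np.hypot(P[:,0]-.58,P[:,1]+.31)<.14)&(P[:,2]>.12)&(P[:,2]<.131); Q=P[m].astype(np.float32)
    print('housing top',cv2.minAreaRect(Q[:,:2]*1000))
E
python3 - <<'E'
import pickle,cv2,sys
sys.path.insert(0,'.')
from h import save
import os; os.chdir('.')
s=pickle.load(open('scene0.pkl','rb')); t=pickle.load(open('top0.pkl','rb'))
a=cv2.resize(s['pixels'][130:220,200:290],(390,390),interpolation=cv2.INTER_CUBIC)
b=cv2.resize(t['pixels'][115:185,370:440],(390,390),interpolation=cv2.INTER_CUBIC)
import numpy as np
save(np.hstack([a,b]),'cam_crop.png')
E
```

```text
car s 371 [0.4022 0.1903] -0.2 0.0002620581205578317
car t 200 [0.4021 0.1905] 0.9 0.000328631765200729
car st 571 [0.4022 0.1904] 0.6 0.0005916327557735806
rail s 256 [ 0.57894868 -0.02881429  0.20089908] yaw deg 1.6504802823969684
[ 0.568 -0.14   0.19 ] [0.664 0.232 0.212]
knob s 35 [ 0.52683324 -0.35042096]
 top 11 [ 0.52730257 -0.34885201  0.18803853]
disc/arm 205 [ 0.58482721 -0.3047871   0.13896173] [ 0.51887339 -0.36807832  0.13107157] [ 0.64769986 -0.23137124  0.14989518]
housing top ((593.9078369140625, -303.6763000488281), (99.23714447021484, 150.46429443359375), 9.174933433532715)
rail t 290 [ 0.57790865 -0.026518    0.20364679] yaw deg 1.519013571740266
[ 0.566 -0.141  0.192] [0.662 0.228 0.214]
knob t 17 [ 0.52644789 -0.35053094]
 top 18 [ 0.52473395 -0.34955798  0.18977778]
disc/arm 526 [ 0.58588446 -0.30834185  0.13661819] [ 0.51905246 -0.38104956  0.13100227] [ 0.64347381 -0.22756182  0.14999081]
housing top ((589.8628540039062, -297.308349609375), (102.01746368408203, 165.8670196533203), 9.514144897460938)
```

View pics/cam_crop.png

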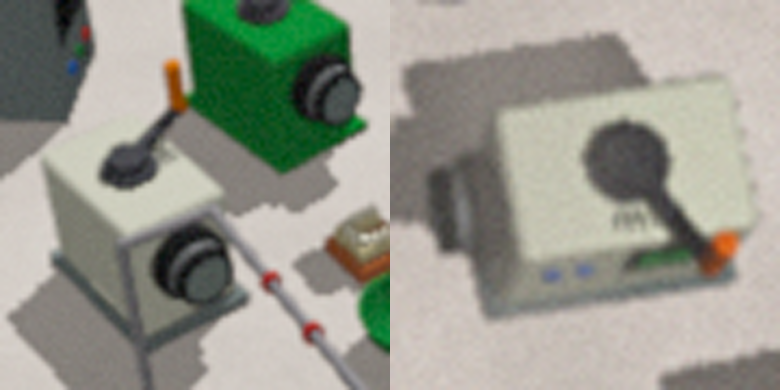

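```bash
cat >> h.py <<'E'
from scipy.spatial.transform import Rotation as R
def tgtR(yaw): # jaw(y axis) at yaw deg, z down
    y=np.array([np.cos(np.radians(yaw)),np.sin(np.radians(yaw)),0]); z=np.array([0,0,-1.]); x=np.cross(y,z)
    return R.from_matrix(np.stack([x,y,z],1))
def cur():
    s=state(); q=s['ee_rot']; return s,np.array(s['position']),R.from_quat([q[1],q[2],q[3],q[0]])
def plan(pos,yaw):
    s,p,r=cur()
    sh=r.inv().apply(np.array(pos)-p)/.2
    tu=(r.inv()*tgtR(yaw)).as_rotvec()/(np.pi/2)
    print('t',round(s['t'],2),'pos',p.round(4),'F',np.round(s['wrist_force'],1),'w',round(s['gripper_width'],4)); 
    print('shift',sh.round(3).tolist(),'turn',tu.round(3).tolist())
E
python3 -c "
from h import *
plan([.402,.190,.26],90.5); plan([.348,.385,.26],77)"
```

```text
t 1.2 pos [0.2943 0.5796 0.2313] F [ 1.3 -0.1  0.2] w 0.0853
shift [-1.362, -1.493, -0.143] turn [-0.0, 0.0, -0.305]
t 1.2 pos [0.2943 0.5796 0.2313] F [ 1.3 -0.1  0.2] w 0.0853
shift [-0.68, -0.746, -0.143] turn [-0.0, 0.0, -0.155]
```

apply_moves([
  [[-0.05,-0.05,-0.1],[0,0,0]],
  [[-0.15,-0.16,-0.14],[0,0,-0.03]],
  [[-0.25,-0.27,-0.14],[0,0,-0.05]],
  [[-0.36,-0.38,-0.14],[0,0,-0.08]],
  [[-0.46,-0.5,-0.14],[0,0,-0.1]],
  [[-0.56,-0.62,-0.14],[0,0,-0.13]],
  [[-0.67,-0.73,-0.14],[0,0,-0.15]],
  [[-0.77,-0.84,-0.14],[0,0,-0.17]],
  [[-0.88,-0.94,-0.14],[0,0,-0.2]],
  [[-0.94,-1.0,-0.14],[0,0,-0.21]],
], hand=100)

```text
t: 2.45
position: [0.3724, 0.3139, 0.2611]
ee_rot: [0.001, 0.071, 0.998, 0.001]
wrist_force: [1.0, 0.0, 1.4]
gripper_width: 0.0857
```

```bash
python3 -c "
from h import *
plan([.402,.190,.24],90.5)"
```

```text
t 2.45 pos [0.3724 0.3139 0.2611] F [1.  0.  1.4] w 0.0857
shift [-0.234, -0.593, 0.105] turn [0.001, 0.001, -0.096]
```

apply_moves([
  [[-0.04,-0.1,0],[0,0,-0.02]],
  [[-0.08,-0.2,0],[0,0,-0.04]],
  [[-0.12,-0.3,0],[0,0,-0.06]],
  [[-0.16,-0.4,0],[0,0,-0.08]],
  [[-0.2,-0.5,0.0],[0,0,-0.09]],
  [[-0.23,-0.58,0.05],[0,0,-0.095]],
  [[-0.23,-0.58,0.1],[0,0,-0.095]],
  [[-0.23,-0.58,0.1],[0,0,-0.095]],
  [[-0.23,-0.58,0.1],[0,0,-0.095]],
  [[-0.23,-0.58,0.1],[0,0,-0.095]],
])

```text
t: 3.7
position: [0.4007, 0.1954, 0.2396]
ee_rot: [0.0, -0.005, 1.0, 0.0]
wrist_force: [0.6, 0.8, 0.2]
gripper_width: 0.0848
```

```bash
python3 -c "
from h import *
plan([.402,.190,.161],90.5)
for n in ['scene','top']:
  p=read_camera(n); a=p['pixels']
  save(cv2.resize(a[150:300,260:440] if n=='scene' else a[120:270,200:380],(720,600)),n+'1.png')
"
```

```text
t 3.7 pos [0.4007 0.1954 0.2396] F [0.6 0.8 0.2] w 0.0848
shift [-0.006, -0.027, 0.393] turn [0.0, 0.0, 0.001]
```

View pics/scene1.png

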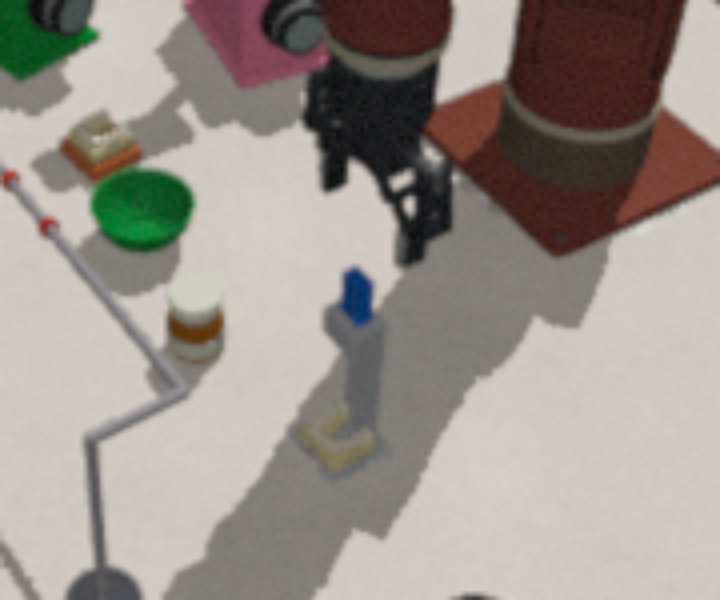

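The gripper straddles the blue tab, at crop (357,297), along y with the fingers above it. I'm descending now.

apply_moves([
  [[-0.006,-0.027,0.05],[0,0,0]],
  [[-0.006,-0.027,0.1],[0,0,0]],
  [[-0.006,-0.027,0.15],[0,0,0]],
  [[-0.006,-0.027,0.2],[0,0,0]],
  [[-0.006,-0.027,0.25],[0,0,0]],
  [[-0.006,-0.027,0.3],[0,0,0]],
  [[-0.006,-0.027,0.35],[0,0,0]],
  [[-0.006,-0.027,0.39],[0,0,0]],
  [[-0.006,-0.027,0.39],[0,0,0]],
  [[-0.006,-0.027,0.39],[0,0,0]],
])

```text
t: 5.05
position: [0.4021, 0.1895, 0.1616]
ee_rot: [0.0, -0.005, 1.0, 0.0]
wrist_force: [0.1, 0.0, 0.3]
gripper_width: 0.0853
```

apply_moves([
  [[0,0,0],[0,0,0]],
  [[0,0,0],[0,0,0]],
  [[0,0,0],[0,0,0]],
  [[0,0,0],[0,0,0]],
  [[0,0,0],[0,0,0]],
  [[0,0,0],[0,0,0]],
  [[0,0,0],[0,0,0]],
  [[0,0,0],[0,0,0]],
  [[0,0,0],[0,0,0]],
  [[0,0,0],[0,0,0]],
], hand=0)

```text
t: 6.3
position: [0.4021, 0.1896, 0.1615]
ee_rot: [0.0, -0.005, 1.0, 0.0]
wrist_force: [0.1, 1.5, 3.9]
gripper_width: 0.0232
```

```bash
python3 -c "
from h import *
plan([.402,.165,.261],90.5)
p=read_camera('scene'); a=p['pixels']
save(cv2.resize(a[180:300,280:420],(700,600)),'scene2.png')
"
```

```text
t 6.3 pos [0.4021 0.1896 0.1615] F [0.1 1.5 3.9] w 0.0232
shift [0.002, -0.123, -0.497] turn [0.0, 0.0, 0.0]
```

View pics/scene2.png

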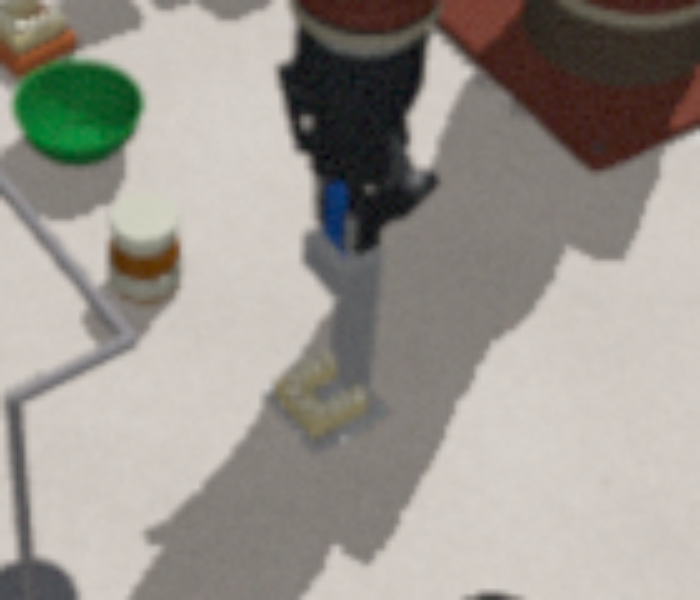

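apply_moves([
  [[0,0,-0.05],[0,0,0]],
  [[0,0,-0.12],[0,0,0]],
  [[0,0,-0.2],[0,0,0]],
  [[0,-0.02,-0.28],[0,0,0]],
  [[0,-0.06,-0.36],[0,0,0]],
  [[0,-0.1,-0.44],[0,0,0]],
  [[0,-0.14,-0.5],[0,0,0]],
  [[0,-0.17,-0.52],[0,0,0]],
  [[0,-0.17,-0.52],[0,0,0]],
  [[0,-0.17,-0.52],[0,0,0]],
])

```text
t: 7.6
position: [0.402, 0.1555, 0.2648]
ee_rot: [-0.0, -0.005, 1.0, -0.0]
wrist_force: [0.6, -0.5, -2.1]
gripper_width: 0.0232
```

```bash
python3 -c "
from h import *
plan([.574,.155,.263],91.3)
"
```

```text
t 7.6 pos [0.402  0.1555 0.2648] F [ 0.6 -0.5 -2.1] w 0.0232
shift [-0.86, -0.011, 0.008] turn [-0.0, -0.0, -0.008]
```

apply_moves([
  [[-0.05,0,0],[0,0,0]],
  [[-0.15,0,0],[0,0,0]],
  [[-0.26,0,0],[0,0,0]],
  [[-0.37,0,0],[0,0,0]],
  [[-0.48,0,0],[0,0,0]],
  [[-0.59,0,0],[0,0,-0.008]],
  [[-0.7,0,0],[0,0,-0.008]],
  [[-0.8,0,0],[0,0,-0.008]],
  [[-0.86,0,0],[0,0,-0.008]],
  [[-0.86,0,0],[0,0,-0.008]],
])

```text
t: 8.85
position: [0.5747, 0.1569, 0.2646]
ee_rot: [-0.0, -0.011, 1.0, -0.001]
wrist_force: [-0.7, -0.0, -2.1]
gripper_width: 0.023
```

```bash
python3 -c "
from fit import *
plan([.574,.155,.2175],91.3)
p=read_camera('scene'); a=p['pixels']
save(cv2.resize(a[150:270,220:360],(700,600)),'scene3.png')
W=cloud(p)
hsv=cv2.cvtColor(a,cv2.COLOR_RGB2HSV); W[hsv[...,2]<70]=np.nan
x,y,z=cur()[1]
b,k=fitcar(W,(x,y),dz=z-.1615,free=True); print(k,b.x.round(4),b.cost)
m=(np.hypot(W[...,0]-x,W[...,1]-y)<.03)&(W[...,2]>.2);print(m.sum())
"
```

```text
t 8.85 pos [0.5747 0.1569 0.2646] F [-0.7 -0.  -2.1] w 0.023
shift [0.003, -0.009, 0.236] turn [-0.001, -0.001, -0.001]
373 [ 0.5786  0.161  -0.0097  0.1042] 0.0021799457868875295
595
```

View pics/scene3.png

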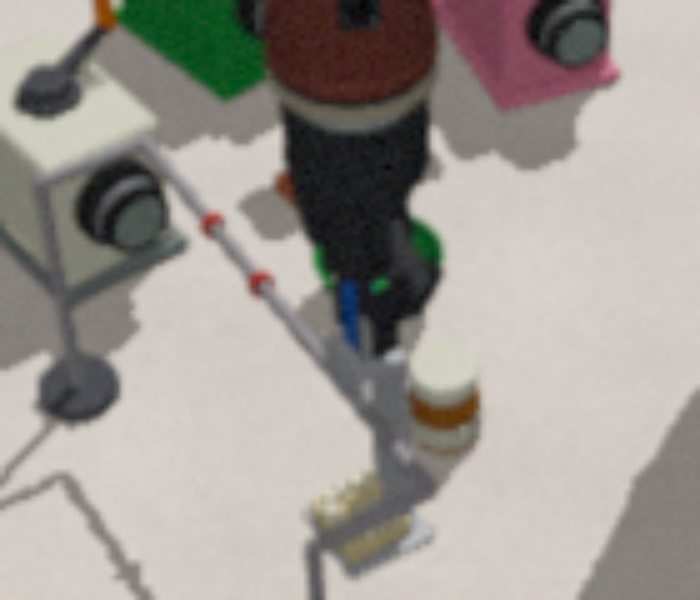

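apply_moves([
  [[0,-0.01,0.03],[0,0,0]],
  [[0,-0.01,0.06],[0,0,0]],
  [[0,-0.01,0.09],[0,0,0]],
  [[0,-0.01,0.12],[0,0,0]],
  [[0,-0.01,0.15],[0,0,0]],
  [[0,-0.01,0.18],[0,0,0]],
  [[0,-0.01,0.2],[0,0,0]],
  [[0,-0.01,0.22],[0,0,0]],
  [[0,-0.01,0.225],[0,0,0]],
  [[0,-0.01,0.225],[0,0,0]],
])

```text
t: 10.15
position: [0.5744, 0.1551, 0.2204]
ee_rot: [0.0, -0.011, 1.0, 0.0]
wrist_force: [0.3, 0.1, -1.7]
gripper_width: 0.0236
```

```bash
python3 -c "
from fit import *
plan([.574,.155,.2165],91.3)
for n in ['scene','top']:
  p=read_camera(n); a=p['pixels']
  save(cv2.resize(a[170:270,230:350] if n=='scene' else a[100:200,220:340],(720,600)),n+'4.png')
"
```

```text
t 10.15 pos [0.5744 0.1551 0.2204] F [ 0.3  0.1 -1.7] w 0.0236
shift [0.002, -0.0, 0.019] turn [0.0, 0.0, -0.001]
```

View pics/scene4.png

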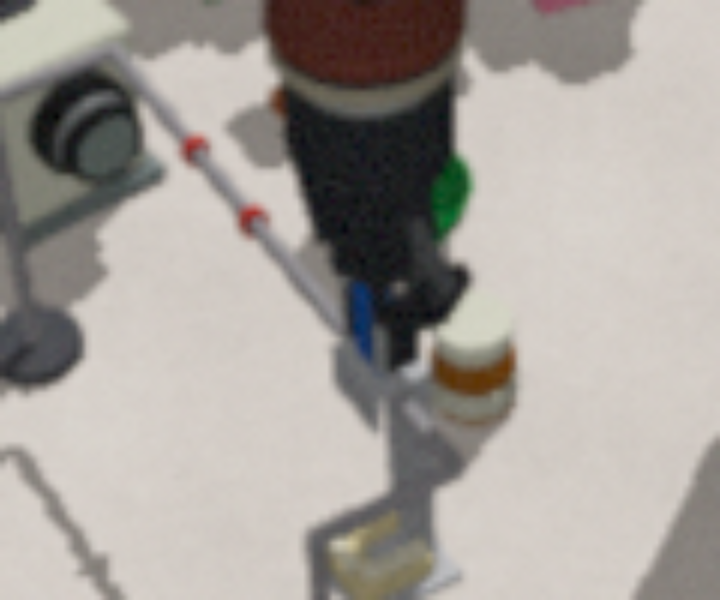

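View pics/top4.png

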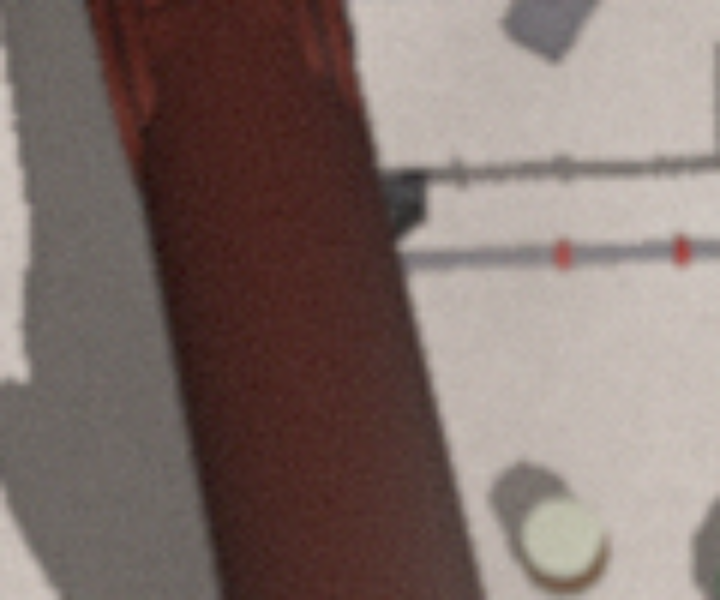

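The lip at crop (360,390) hangs in front of the bar, so the rail is inside the hook. Next I lower slowly to touch it.

apply_moves([
  [[0,0,0.003],[0,0,0]],
  [[0,0,0.006],[0,0,0]],
  [[0,0,0.009],[0,0,0]],
  [[0,0,0.012],[0,0,0]],
  [[0,0,0.015],[0,0,0]],
  [[0,0,0.015],[0,0,0]],
  [[0,0,0.015],[0,0,0]],
  [[0,0,0.015],[0,0,0]],
  [[0,0,0.015],[0,0,0]],
  [[0,0,0.015],[0,0,0]],
])

```text
t: 11.5
position: [0.5743, 0.1551, 0.2173]
ee_rot: [0.0, -0.011, 1.0, -0.0]
wrist_force: [-1.1, -1.0, -2.0]
gripper_width: 0.0228
```

```bash
python3 -c "
from fit import *
plan([.5785,-.005,.2175],91.3)
"
```

```text
t 11.5 pos [0.5743 0.1551 0.2173] F [-1.1 -1.  -2. ] w 0.0228
shift [-0.003, -0.801, -0.001] turn [-0.0, 0.0, -0.001]
```

apply_moves([
  [[0,-0.04,0],[0,0,0]],
  [[0,-0.12,0],[0,0,0]],
  [[0,-0.22,0],[0,0,0]],
  [[0,-0.32,0],[0,0,0]],
  [[0,-0.42,0],[0,0,0]],
  [[0,-0.52,0],[0,0,0]],
  [[-0.003,-0.62,0],[0,0,0]],
  [[-0.003,-0.7,0],[0,0,0]],
  [[-0.003,-0.77,0],[0,0,0]],
  [[-0.003,-0.8,0],[0,0,0]],
])

```text
t: 12.75
position: [0.5784, -0.0059, 0.2173]
ee_rot: [-0.0, -0.01, 1.0, -0.0]
wrist_force: [0.2, 0.6, -3.0]
gripper_width: 0.0233
```

```bash
python3 -c "
from fit import *
plan([.5785,-.005,.2155],91.3)
for n in ['scene','top']:
  p=read_camera(n); a=p['pixels']
  save(cv2.resize(a[150:250,210:330] if n=='scene' else a[100:200,260:380],(720,600)),n+'5.png')
"
```

```text
t 12.75 pos [ 0.5784 -0.0059  0.2173] F [ 0.2  0.6 -3. ] w 0.0233
shift [-0.001, 0.005, 0.009] turn [-0.0, -0.0, -0.001]
```

View pics/scene5.png

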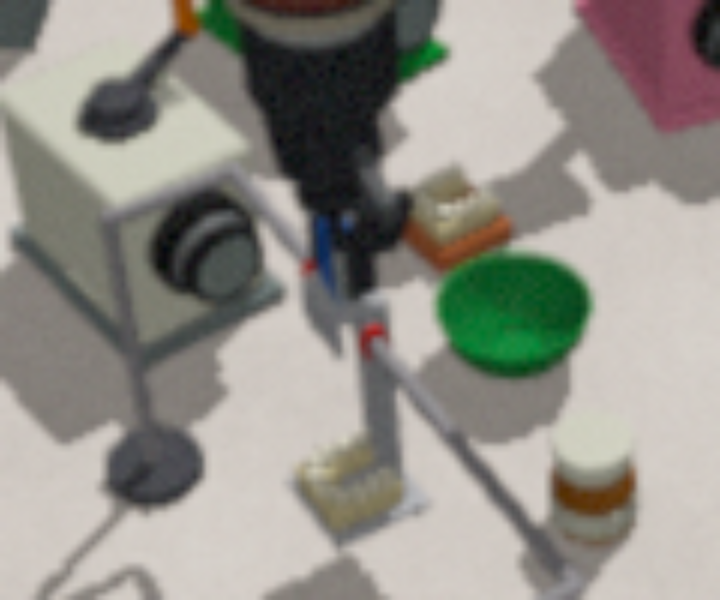

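Both rings, at crop (308,265) and (370,338), sit just outside the hook. I lower a little, then let go.

apply_moves([
  [[0,0.005,0.003],[0,0,0]],
  [[0,0.005,0.005],[0,0,0]],
  [[0,0.005,0.007],[0,0,0]],
  [[0,0.005,0.009],[0,0,0]],
  [[0,0.005,0.009],[0,0,0]],
  [[0,0.005,0.009],[0,0,0]],
  [[0,0.005,0.009],[0,0,0]],
  [[0,0.005,0.009],[0,0,0]],
  [[0,0.005,0.009],[0,0,0]],
  [[0,0.005,0.009],[0,0,0]],
])

```text
t: 14.1
position: [0.5785, -0.003, 0.2164]
ee_rot: [0.0, -0.011, 1.0, 0.001]
wrist_force: [-3.9, 2.3, 7.3]
gripper_width: 0.023
```

apply_moves([
  [[0,0,0],[0,0,0]],
  [[0,0,0],[0,0,0]],
  [[0,0,0],[0,0,0]],
  [[0,0,0],[0,0,0]],
  [[0,0,0],[0,0,0]],
  [[0,0,0],[0,0,0]],
  [[0,0,0],[0,0,0]],
  [[0,0,0],[0,0,0]],
  [[0,0,0],[0,0,0]],
  [[0,0,0],[0,0,0]],
], hand=80)

```text
t: 15.35
position: [0.5784, -0.0039, 0.2155]
ee_rot: [-0.0, -0.011, 1.0, -0.0]
wrist_force: [-0.4, 0.1, 0.7]
gripper_width: 0.0684
```

```bash
python3 -c "
from fit import *
plan([.5785,-.005,.26],91.3)
for n in ['scene','top']:
  p=read_camera(n); a=p['pixels']
  save(cv2.resize(a[150:250,210:330] if n=='scene' else a[100:200,260:380],(720,600)),n+'6.png')
"
```

```text
t 15.35 pos [ 0.5784 -0.0039  0.2155] F [-0.4  0.1  0.7] w 0.0684
shift [-0.001, -0.005, -0.222] turn [-0.0, -0.0, -0.001]
```

View pics/scene6.png

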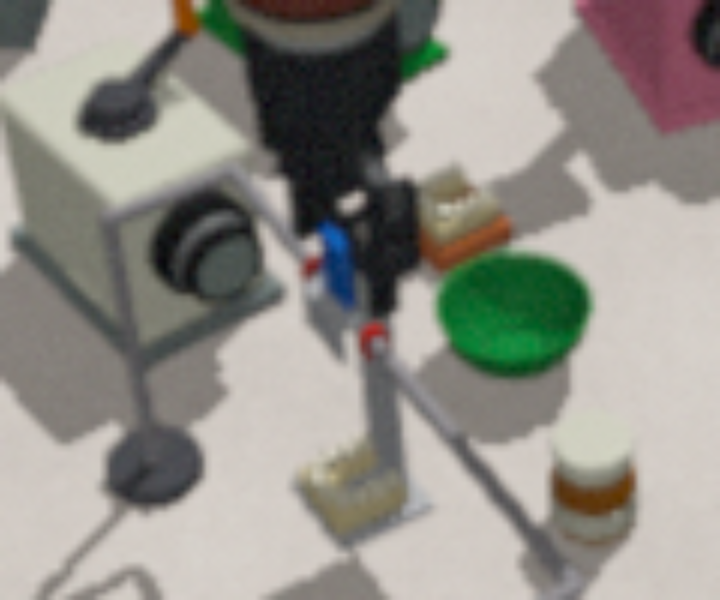

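It hangs free on the bar and the fingers are open. I retreat straight up.

apply_moves([
  [[0,0,-0.03],[0,0,0]],
  [[0,0,-0.07],[0,0,0]],
  [[0,0,-0.12],[0,0,0]],
  [[0,0,-0.18],[0,0,0]],
  [[0,0,-0.24],[0,0,0]],
  [[0,0,-0.3],[0,0,0]],
  [[0,0,-0.35],[0,0,0]],
  [[0,0,-0.38],[0,0,0]],
  [[0,0,-0.38],[0,0,0]],
  [[0,0,-0.38],[0,0,0]],
])

```text
t: 16.7
position: [0.5782, -0.0039, 0.2911]
ee_rot: [-0.0, -0.011, 1.0, -0.0]
wrist_force: [-0.1, -0.6, 0.0]
gripper_width: 0.0684
```

```bash
python3 -c "
from fit import *
plan([.527,-.350,.27],125); plan([.527,-.18,.27],125);plan([.527,-.350,.27],-55)
print(state()['joints'].round(3))
p=read_camera('scene');a=p['pixels']
W=cloud(p)
hsv=cv2.cvtColor(a,cv2.COLOR_RGB2HSV); W[hsv[...,2]<70]=np.nan
H,S,V=[hsv[...,i].astype(int) for i in range(3)]
m=((H<8)|(H>172))&(S>110)&(W[...,2]>.17)&(W[...,2]<.23)&(W[...,0]>.5)
print(np.c_[W[m]].round(4))
Wn=W.copy(); Wn[m]=np.nan
# drop bar points outside the hook
m=(W[...,2]>.19)&(W[...,2]<.2095)&(abs(W[...,1]+.005)>.021); Wn[m]=np.nan
b,k=fitcar(Wn,(.5785,-.005),dz=.055,zlo=.0,free=True); print(k,b.x.round(4),b.cost)
save(cv2.resize(a[150:250,210:330],(720,600)),'scene7.png')
"
```

```text
t 16.7 pos [ 0.5782 -0.0039  0.2911] F [-0.1 -0.6  0. ] w 0.0684
shift [0.293, -1.724, 0.106] turn [0.0, -0.0, -0.375]
t 16.7 pos [ 0.5782 -0.0039  0.2911] F [-0.1 -0.6  0. ] w 0.0684
shift [0.275, -0.875, 0.106] turn [0.0, -0.0, -0.375]
t 16.7 pos [ 0.5782 -0.0039  0.2911] F [-0.1 -0.6  0. ] w 0.0684
shift [0.293, -1.724, 0.106] turn [-0.001, -0.0, 1.625]
[-0.536  0.169  0.537  1.576 -0.087  1.422  1.601]
[[ 0.5826 -0.037   0.2083]
 [ 0.5796 -0.0362  0.2075]
 [ 0.5833 -0.0362  0.205 ]
 [ 0.5799 -0.0364  0.2032]
 [ 0.5848 -0.0335  0.2035]
 [ 0.5787  0.0258  0.2095]
 [ 0.5742  0.0229  0.2049]
 [ 0.573   0.0278  0.2083]
 [ 0.5827  0.0267  0.208 ]
 [ 0.581   0.0305  0.2102]
 [ 0.5772  0.0291  0.2072]
 [ 0.5732  0.0277  0.2041]
 [ 0.5838  0.0284  0.2056]
 [ 0.58    0.0273  0.2029]
 [ 0.5859  0.0327  0.206 ]
 [ 0.5839  0.0349  0.2026]]
556 [ 0.5783 -0.0028  0.0227  0.0663] 0.003151479499543791
```

View pics/scene7.png

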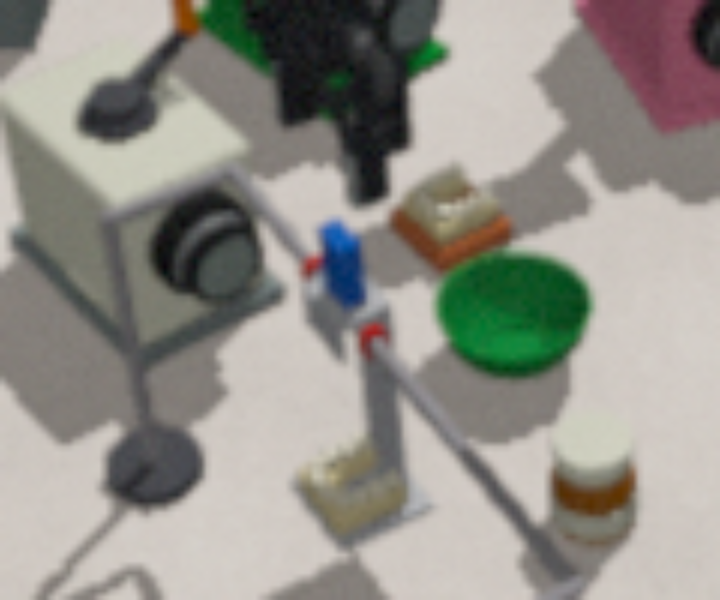

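apply_moves([
  [[0.02,-0.05,0],[0,0,0.05]],
  [[0.05,-0.14,0],[0,0,0.15]],
  [[0.08,-0.24,0],[0,0,0.25]],
  [[0.11,-0.34,0],[0,0,0.35]],
  [[0.14,-0.44,0],[0,0,0.45]],
  [[0.17,-0.54,0],[0,0,0.55]],
  [[0.2,-0.64,0],[0,0,0.65]],
  [[0.23,-0.74,0],[0,0,0.75]],
  [[0.26,-0.82,0.0],[0,0,0.84]],
  [[0.28,-0.87,0.0],[0,0,0.9]],
])

```text
t: 18.0
position: [0.5256, -0.1801, 0.2912]
ee_rot: [-0.0, 0.643, 0.766, -0.0]
wrist_force: [0.5, 0.8, 0.9]
gripper_width: 0.0681
```

```bash
python3 -c "
from fit import *
plan([.527,-.350,.27],-55)
"
```

```text
t 18.0 pos [ 0.5256 -0.1801  0.2912] F [0.5 0.8 0.9] w 0.0681
shift [-0.838, -0.14, 0.106] turn [-0.0, 0.0, 0.722]
```

apply_moves([
  [[-0.05,-0.01,0],[0,0,0.08]],
  [[-0.15,-0.02,0],[0,0,0.17]],
  [[-0.25,-0.04,0],[0,0,0.26]],
  [[-0.36,-0.06,0],[0,0,0.35]],
  [[-0.47,-0.08,0],[0,0,0.44]],
  [[-0.58,-0.1,0],[0,0,0.53]],
  [[-0.68,-0.12,0],[0,0,0.61]],
  [[-0.77,-0.13,0],[0,0,0.68]],
  [[-0.83,-0.14,0.05],[0,0,0.72]],
  [[-0.84,-0.14,0.1],[0,0,0.72]],
])

```text
t: 19.25
position: [0.5281, -0.3499, 0.2703]
ee_rot: [-0.0, 0.953, 0.304, -0.001]
wrist_force: [0.2, 0.2, -0.6]
gripper_width: 0.0685
```

```bash
python3 -c "
from fit import *
plan([.5266,-.350,.152],-55)
print(state()['joints'].round(3))
for n in ['scene','top']:
  p=read_camera(n); a=p['pixels']
  save(cv2.resize(a[90:190,180:300] if n=='scene' else a[100:200,350:470],(720,600)),n+'8.png')
"
```

```text
t 19.25 pos [ 0.5281 -0.3499  0.2703] F [ 0.2  0.2 -0.6] w 0.0685
shift [-0.006, -0.004, 0.591] turn [-0.0, 0.001, 0.005]
[-0.21   0.404  0.986  1.485 -0.336  1.434 -0.168]
```

View pics/scene8.png

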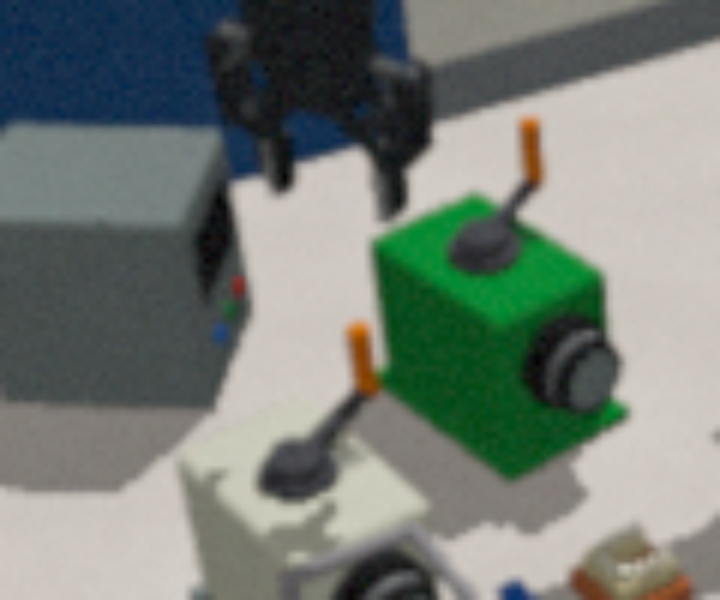

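The white camera's knob, top at crop (358,330), lies on the line below the middle of the open fingers. The green camera's knob is at (530,120) and isn't the one meant. I descend over the white one.

apply_moves([
  [[-0.006,-0.004,0.05],[0,0,0.005]],
  [[-0.006,-0.004,0.12],[0,0,0.005]],
  [[-0.006,-0.004,0.19],[0,0,0.005]],
  [[-0.006,-0.004,0.26],[0,0,0.005]],
  [[-0.006,-0.004,0.33],[0,0,0.005]],
  [[-0.006,-0.004,0.4],[0,0,0.005]],
  [[-0.006,-0.004,0.47],[0,0,0.005]],
  [[-0.006,-0.004,0.54],[0,0,0.005]],
  [[-0.006,-0.004,0.59],[0,0,0.005]],
  [[-0.006,-0.004,0.59],[0,0,0.005]],
])

```text
t: 20.6
position: [0.5268, -0.3492, 0.1527]
ee_rot: [-0.0, 0.954, 0.301, -0.001]
wrist_force: [0.2, 0.2, 0.9]
gripper_width: 0.0677
```

apply_moves([
  [[0,0,0],[0,0,0]],
  [[0,0,0],[0,0,0]],
  [[0,0,0],[0,0,0]],
  [[0,0,0],[0,0,0]],
  [[0,0,0],[0,0,0]],
  [[0,0,0],[0,0,0]],
  [[0,0,0],[0,0,0]],
  [[0,0,0],[0,0,0]],
  [[0,0,0],[0,0,0]],
  [[0,0,0],[0,0,0]],
], hand=0)

```text
t: 21.85
position: [0.5273, -0.3497, 0.1539]
ee_rot: [0.0, 0.954, 0.301, 0.0]
wrist_force: [0.4, -1.0, 5.8]
gripper_width: 0.0143
```

```bash
python3 -c "
from fit import *
s,p,r=cur(); print(p,s['wrist_force'].round(2),s['moment'].round(2),s['gripper_width'],s['joints'].round(3))
for n in ['scene','top']:
  q=read_camera(n); a=q['pixels']
  save(cv2.resize(a[110:210,180:300] if n=='scene' else a[100:200,350:470],(720,600)),n+'9.png')
"
```

```text
[ 0.52731445 -0.34974969  0.1539407 ] [ 0.41 -1.03  5.78] [-0.09 -0.06 -0.04] 0.014340851791521537 [-0.182  0.483  0.935  1.643 -0.408  1.225 -0.12 ]
```

View pics/scene9.png

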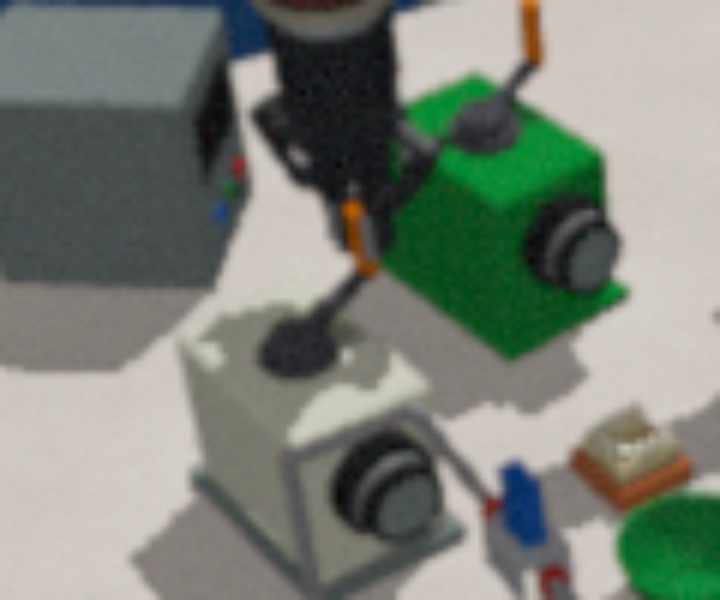

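Pinched at 14 mm: the orange pin at crop (355,230) sits between the pads on the white camera. I now compute the arc.

```bash
cat > arc.py <<'E'
from fit import *
K0=np.array([.5273,-.3497]); A0=np.radians(215.0); PV=K0-.08*np.array([np.cos(A0),np.sin(A0)])
def knob(t): return PV+.08*np.array([np.cos(A0-t),np.sin(A0-t)])
def lever():
    s,p,r=cur(); d=p[:2]-PV; a=np.arctan2(d[1],d[0])%(2*np.pi)
    print('t',s['t'],'pos',p.round(4),'lever',round(A0-a,3),'rad',round(np.hypot(*d),4),'F',s['wrist_force'].round(1),'M',s['moment'].round(2),'w',s['gripper_width'].round(4))
def rows(t0,ts):
    # command relative to commanded pose, assumed = knob(t0) with jaw yaw -55-deg(t0)
    r=tgtR(-55-np.degrees(t0))
    for t in ts:
        d=knob(t)-knob(t0); sh=r.inv().apply([d[0],d[1],0])/.2
        print(round(t,3),sh.round(3).tolist(),round((t-t0)/(np.pi/2),3))
E
python3 - <<'E'
from arc import *
print(PV,knob(.6)); lever()
rows(0,[.04,.08,.12,.16,.2,.24,.28,.3])
for n in ['scene','top']:
    W=np.load(n+'W.npy'); import pickle; im=pickle.load(open(n+'0.pkl','rb'))['pixels'].max(2)
    m=(im<95)&(W[...,2]>.126)&(W[...,2]<.16)&(np.hypot(W[...,0]-.593,W[...,1]+.304)<.03)
    Q=W[m]; print(n,m.sum(),Q.mean(0).round(4),(Q[:,:2].min(0)+Q[:,:2].max(0))/2)
E
```

```text
[ 0.59283216 -0.30381389] [ 0.51283689 -0.30468309]Traceback (most recent call last):
  File "<stdin>", line 2, in <module>
  File "arc.py", line 6, in lever
    print('t',s['t'],'pos',p.round(4),'lever',round(A0-a,3),'rad',round(np.hypot(*d),4),'F',s['wrist_force'].round(1),'M',s['moment'].round(2),'w',s['gripper_width'].round(4))
                                                                                                                                                   ^^^^^^^^^^^^^^^^^^^^^^^^
AttributeError: 'float' object has no attribute 'round'
```

```bash
sed -i "s/s\['gripper_width'\].round(4)/round(s['gripper_width'],4)/" arc.py
python3 - <<'E'
from arc import *
print(PV,knob(.6)); lever()
rows(0,[.04,.08,.12,.16,.2,.24,.28,.3])
for n in ['scene','top']:
    W=np.load(n+'W.npy'); import pickle; im=pickle.load(open(n+'0.pkl','rb'))['pixels'].max(2)
    m=(im<95)&(W[...,2]>.126)&(W[...,2]<.16)&(np.hypot(W[...,0]-.593,W[...,1]+.304)<.03)
    Q=W[m]; print(n,m.sum(),Q.mean(0).round(4),(Q[:,:2].min(0)+Q[:,:2].max(0))/2)
E
```

```text
[ 0.59283216 -0.30381389] [ 0.51283689 -0.30468309]
t 21.95 pos [ 0.5273 -0.3498  0.1539] lever -0.001 rad 0.08 F [ 0.6 -0.3  5.6] M [-0.13 -0.14 -0.05] w 0.0145
0.04 [0.0, -0.016, 0.0] 0.025
0.08 [0.001, -0.032, 0.0] 0.051
0.12 [0.003, -0.048, 0.0] 0.076
0.16 [0.005, -0.064, 0.0] 0.102
0.2 [0.008, -0.079, 0.0] 0.127
0.24 [0.011, -0.095, 0.0] 0.153
0.28 [0.016, -0.111, 0.0] 0.178
0.3 [0.018, -0.118, 0.0] 0.191
scene 95 [ 0.5936 -0.2939  0.1399] [ 0.59185846 -0.29500104]
top 151 [ 0.5893 -0.3045  0.1435] [ 0.59091696 -0.30586225]
```

apply_moves([
  [[0,-0.016,0],[0,0,0.025]],
  [[0.001,-0.032,0],[0,0,0.05]],
  [[0.003,-0.048,0],[0,0,0.076]],
  [[0.005,-0.064,0],[0,0,0.1]],
  [[0.008,-0.079,0],[0,0,0.127]],
  [[0.011,-0.095,0],[0,0,0.153]],
  [[0.016,-0.111,0],[0,0,0.178]],
  [[0.018,-0.118,0],[0,0,0.191]],
  [[0.018,-0.118,0],[0,0,0.191]],
  [[0.018,-0.118,0],[0,0,0.191]],
])

```text
t: 23.2
position: [0.5169, -0.3285, 0.1539]
ee_rot: [0.0, 0.988, 0.155, 0.0]
wrist_force: [3.6, -3.8, 5.8]
gripper_width: 0.0143
```

```bash
python3 - <<'E'
from arc import *
lever()
rows(.3,[.325,.35,.375,.4,.425,.45,.475,.5,.525])
p=read_camera('scene'); save(cv2.resize(p['pixels'][110:210,180:300],(720,600)),'s10.png')
E
```

```text
t 23.2 pos [ 0.5169 -0.3285  0.1539] lever 0.296 rad 0.0798 F [ 3.6 -3.8  5.8] M [-0.71 -0.65  0.06] w 0.0143
0.325 [0.0, -0.01, 0.0] 0.016
0.35 [0.0, -0.02, 0.0] 0.032
0.375 [0.001, -0.03, 0.0] 0.048
0.4 [0.002, -0.04, 0.0] 0.064
0.425 [0.003, -0.05, 0.0] 0.08
0.45 [0.004, -0.06, 0.0] 0.095
0.475 [0.006, -0.07, 0.0] 0.111
0.5 [0.008, -0.079, 0.0] 0.127
0.525 [0.01, -0.089, 0.0] 0.143
```

View pics/s10.png

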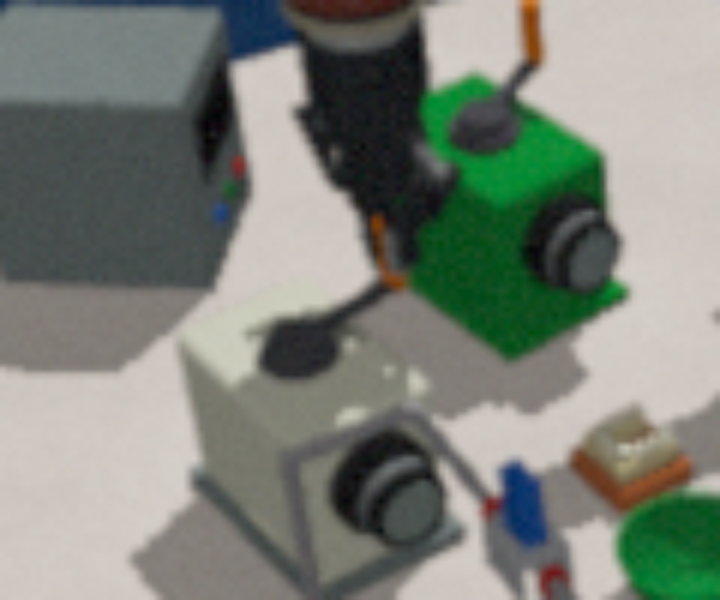

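apply_moves([
  [[0,-0.01,0],[0,0,0.016]],
  [[0,-0.02,0],[0,0,0.032]],
  [[0.001,-0.03,0],[0,0,0.048]],
  [[0.002,-0.04,0],[0,0,0.064]],
  [[0.003,-0.05,0],[0,0,0.08]],
  [[0.004,-0.06,0],[0,0,0.095]],
  [[0.006,-0.07,0],[0,0,0.111]],
  [[0.008,-0.08,0],[0,0,0.127]],
  [[0.008,-0.08,0],[0,0,0.127]],
  [[0.008,-0.08,0],[0,0,0.127]],
])

```text
t: 24.5
position: [0.5136, -0.3127, 0.1539]
ee_rot: [0.0, 0.998, 0.056, 0.001]
wrist_force: [3.0, -2.6, 5.1]
gripper_width: 0.0147
```

```bash
python3 - <<'E'
from arc import *
lever()
rows(.5,[.51,.52,.53,.54,.55,.56,.57,.58,.59,.6])
E
```

```text
t 24.5 pos [ 0.5136 -0.3127  0.1539] lever 0.499 rad 0.0797 F [ 3.  -2.6  5.1] M [-0.8  -0.74  0.05] w 0.0147
0.51 [0.0, -0.004, 0.0] 0.006
0.52 [0.0, -0.008, 0.0] 0.013
0.53 [0.0, -0.012, 0.0] 0.019
0.54 [0.0, -0.016, 0.0] 0.025
0.55 [0.0, -0.02, 0.0] 0.032
0.56 [0.001, -0.024, 0.0] 0.038
0.57 [0.001, -0.028, 0.0] 0.045
0.58 [0.001, -0.032, 0.0] 0.051
0.59 [0.002, -0.036, 0.0] 0.057
0.6 [0.002, -0.04, 0.0] 0.064
```

apply_moves([
  [[0,-0.004,0],[0,0,0.006]],
  [[0,-0.008,0],[0,0,0.012]],
  [[0,-0.012,0],[0,0,0.019]],
  [[0,-0.016,0],[0,0,0.025]],
  [[0,-0.02,0],[0,0,0.032]],
  [[0,-0.02,0],[0,0,0.032]],
  [[0,-0.02,0],[0,0,0.032]],
  [[0,-0.02,0],[0,0,0.032]],
  [[0,-0.02,0],[0,0,0.032]],
  [[0,-0.02,0],[0,0,0.032]],
])

```text
t: 25.75
position: [0.5133, -0.3084, 0.1539]
ee_rot: [0.0, 1.0, 0.031, 0.001]
wrist_force: [3.2, -2.1, 6.2]
gripper_width: 0.0148
```

```bash
python3 - <<'E'
from arc import *
lever()
rows(.55,[.56,.57,.58,.59,.6])
E
```

```text
t 25.75 pos [ 0.5133 -0.3084  0.1539] lever 0.553 rad 0.0797 F [ 3.2 -2.1  6.2] M [-0.48 -0.69 -0.05] w 0.0148
0.56 [0.0, -0.004, 0.0] 0.006
0.57 [0.0, -0.008, 0.0] 0.013
0.58 [0.0, -0.012, 0.0] 0.019
0.59 [0.0, -0.016, 0.0] 0.025
0.6 [0.0, -0.02, 0.0] 0.032
```

apply_moves([
  [[0,-0.004,0],[0,0,0.006]],
  [[0,-0.008,0],[0,0,0.012]],
  [[0,-0.012,0],[0,0,0.019]],
  [[0,-0.016,0],[0,0,0.025]],
  [[0,-0.018,0],[0,0,0.028]],
  [[0,-0.018,0],[0,0,0.028]],
  [[0,-0.018,0],[0,0,0.028]],
  [[0,-0.018,0],[0,0,0.028]],
  [[0,-0.018,0],[0,0,0.028]],
  [[0,-0.018,0],[0,0,0.028]],
])

```text
t: 27.0
position: [0.5132, -0.305, 0.1539]
ee_rot: [0.0, 1.0, 0.009, 0.001]
wrist_force: [3.5, -3.3, 6.0]
gripper_width: 0.0145
```

```bash
python3 - <<'E'
from arc import *
lever()
for n in ['scene','top']:
  p=read_camera(n); a=p['pixels']
  save(cv2.resize(a[110:230,180:324] if n=='scene' else a[100:200,300:420],(720,600)),n+'11.png')
  W=cloud(p); hsv=cv2.cvtColor(a,cv2.COLOR_RGB2HSV); H,S=hsv[...,0].astype(int),hsv[...,1].astype(int)
  m=(H>=5)&(H<22)&(S>150)&(np.hypot(W[...,0]-.515,W[...,1]+.305)<.04)
  print(n,m.sum(),np.nanmedian(W[m],0).round(4) if m.sum() else '')
  m=(H>100)&(H<125)&(S>150)&(np.hypot(W[...,0]-.578,W[...,1]+.005)<.04)
  print('tab',m.sum(),np.nanmedian(W[m],0).round(4) if m.sum() else '')
  m=((H<8)|(H>172))&(S>110)&(W[...,2]>.17)&(W[...,2]<.23)&(W[...,0]>.5)&(abs(W[...,1])<.06)
  Q=W[m]; print('rings',[Q[k,1].mean().round(4) for k in (Q[:,1]>0,Q[:,1]<0) if k.any()])
E
```

```text
t 27.0 pos [ 0.5132 -0.305   0.1539] lever 0.596 rad 0.0797 F [ 3.5 -3.3  6. ] M [-0.67 -0.92  0.04] w 0.0145
scene 166 [ 0.528  -0.2798  0.4335]
tab 64 [0.5819 0.0072 0.2361]
rings [np.float64(0.0285), np.float64(-0.0363)]
top 2 [ 0.4776 -0.3031  0.5764]
tab 0 
rings [np.float64(-0.0378)]
```

View pics/scene11.png

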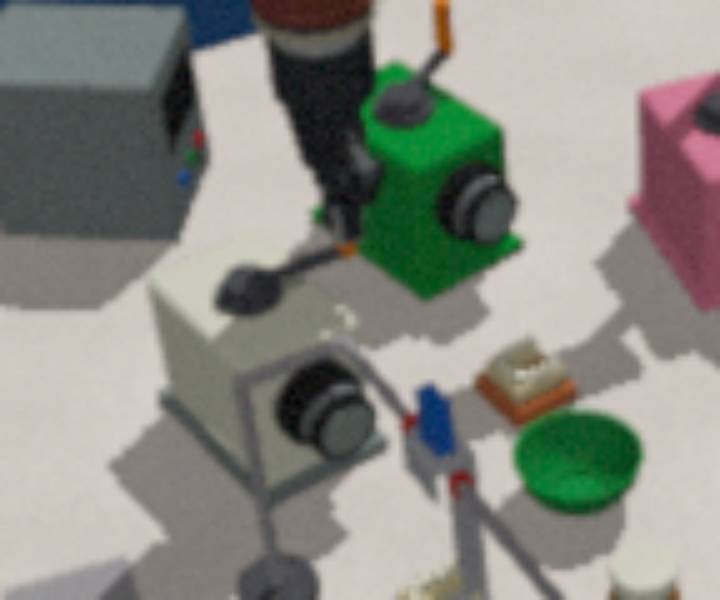

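View pics/top11.png

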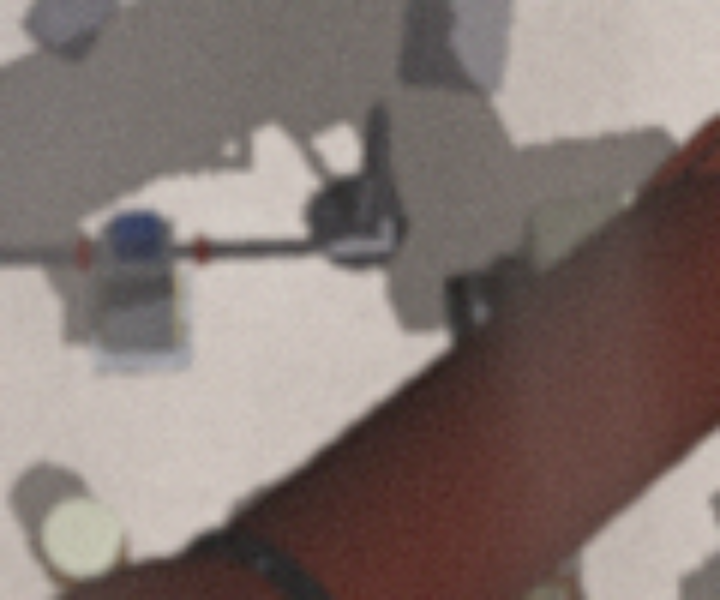

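The lever reads about 0.596, and the carrier is centred between the rings (top crop: roof 97–178, rings at 83 and 201). Last check before handing in is the carrier's tilt.

```bash
python3 - <<'E'
from arc import *
Ps=[]
for n in ['scene','top']:
    p=read_camera(n); W=cloud(p); P=W[np.isfinite(W).all(2)]
    m=(np.hypot(P[:,0]-.5785,P[:,1]+.004)<.05)&(P[:,2]>.04)&(P[:,2]<.27)&~((P[:,2]>.185)&(P[:,2]<.215)&(abs(P[:,1]+.004)>.019))
    Ps.append(P[m])
for P in Ps+[np.vstack(Ps)]:
    def res(p):
        q=R.from_euler('zyx',[p[3],p[4],p[5]])
        L=q.inv().apply(P-np.array([p[0],p[1],p[2]]))+[0,0,.15]
        return np.minimum(np.min([np.abs(sdbox(L,np.array(a),np.array(b))) for a,b in B+[([-.015,-.025,.006],[.03,.025,.028])]],0),.02)
    best=min((least_squares(res,[.5785,-.004,.205,0.02,a,0],loss='soft_l1',f_scale=.003) for a in (-.2,-.1,0,.1,.2)),key=lambda r:r.cost)
    print(len(P),'hook',best.x[:3].round(4),'yaw,pitch,roll',best.x[3:].round(3),best.cost)
lever(); print(state()['joint_velocities'].round(4))
E
```

```text
547 hook [ 0.5787 -0.003   0.2053] yaw,pitch,roll [ 0.037  0.006 -0.007] 0.0009937919720885953
400 hook [ 0.5783 -0.0011  0.2078] yaw,pitch,roll [ 0.014  0.01  -0.012] 0.0004707907921982319
947 hook [ 0.5786 -0.0028  0.2061] yaw,pitch,roll [ 0.038  0.009 -0.008] 0.0015564558751819976
t 27.2 pos [ 0.5132 -0.305   0.1539] lever 0.595 rad 0.0797 F [ 4.1 -3.9  5. ] M [-0.63 -0.91  0.04] w 0.0142
[ 0.0012 -0.0013  0.0004  0.0005  0.0014  0.0013 -0.0009]
```

The hook is on the bar (z 0.205–0.208), upright and 1–5 mm from the mark's middle. The lever is still. I'm handing in.

```bash
python3 -c "
from h import *
print(sign_off())"
```

```text
the job is handed in; nothing more can be done
None
```

I hooked the carrier over the left part of the rail and slid it along, never more than about 1 mm off the bar. I let it go between the two red rings. Then I pinched the white camera's orange knob, took it through three clicks, and handed in at about 27 s while still holding it.

**Carrier:** the last fits put the hook on the bar at height 0.205–0.208 m. It was upright within 0.02 rad and about 2–3 mm left of the middle of the mark. The scene and top cameras disagreed by about 2 mm, and the worst reading was about 5 mm, inside the 10 mm limit.

**Lever:** it stood still at about 0.595 rad, worked out from the gripper's position and the estimated pivot. I felt the third click as the drop in resistance between 0.50 and 0.55 rad. The sideways force on the wrist was about 4 N. Finger force on the knob is not reported directly.

**Not confirmed:** a colour-based position check of the knob and blue tab in the final pictures gave no usable result, because the gripper and arm were in the way. I did not measure the bystanders again, but the paths stayed clear of them.

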